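# Cover the casting on the bench scale

## Task

The oblong metal cover was left standing with its open side up: turn it over and set it gently, open side down, over the brass casting on the bench scale, centred round the pan, squared up with it and flat on the deck. Turn it over in two goes: lay it on its side on the cork mat and let go of it, then take it from the other side, turn it the rest of the way and place it. Do not knock the casting or the lamp, and leave the shallow dish, the jar and the marker where they are.

Things in the scene. Friction and masses are not known exactly. Their poses are not given: they have to be found in the camera images.
- cover: the cover: an aluminium box open on one side, 58 mm wide (its own x) by 80 mm long (its own y) by 70 mm high (its own z), walls and closed bottom 4 mm thick, about 0.18 kg. Origin at the middle of the outside of the closed bottom; z points from the closed bottom to the open side. It starts open side up on the bench, on the robot's left or right
- cover_mid (a point): the centre of the cover, 35 mm from the closed bottom; axes as the cover's
- cover_mouth (a point): the centre of the cover's open side, 70 mm from the closed bottom; axes as the cover's
- mat: the cork mat fixed on the bench in front of the robot, 150 mm (x) by 130 mm (y) by 4 mm thick; origin under its centre
- mat_top (a point): the centre of the mat's upper face
- scale: the white bench scale, fixed, on the other side from the cover: a flat body 170 mm (its x) by 200 mm (its y) by 45 mm high, whose upper face is the deck; a display panel 30 mm wide by 150 mm long stands 5 mm above the deck along its -x edge (67 mm from the centre). Origin under its centre
- pan (a point): the point at deck height (45 mm above the bench) in the middle of the scale's pan, a small steel plate 30 mm (x) by 50 mm (y) that stands 5 mm above the deck; axes as the scale's: the cover's 80 mm length belongs along y, either way round
- casting: the brass casting on the pan, 24 mm across the foot, 40 mm tall, loose, about 60 g; origin at the middle of its foot
- lamp: bench lamp, fixed, standing just off one end (+y or -y) of the scale, 140 mm from the pan's middle: a round foot 70 mm across, a 16 mm post and a round shade 92 mm across from 275 to 316 mm above the bench. Origin under its foot
- jar: a small white jar, 48 mm across and 55 mm tall, loose, standing off the other end of the scale; origin under its centre
- dish: a shallow aluminium dish (not the cover), 62 by 94 mm and 26 mm high, loose, standing near the cover on the robot's side; origin under its centre
- marker: a marker pen 130 mm long (its y) and 17 mm thick, loose, lying on the bench beyond the cover; origin under its middle
- tray: a wooden sorting tray, fixed, 130 mm (x) by 300 mm (y) by 35 mm high, beyond the mat; origin under its centre

How it is judged:
By the outcome, as a careful person would: the job done as asked, in the order asked, and still so for the second after the job is handed in, with the robot touching nothing.
It also fails if it takes over 66 s, if anything falls off the work surface, if the arm or the gripper's body presses on something with over 40 N, if the wrist force passes 120 N, or if a joint passes its speed limit or range.

## Robot

A 6-joint arm with a two-finger parallel gripper is mounted at the origin on the work surface. World frame = base frame: x ahead of the robot, y to its left, z up, the work surface at z = 0. Lengths are in m, angles in rad, forces in N, time in s.
With the tool pointing down it reaches from about 0.25 to 0.8 m from the base axis. Payload 3.9 kg.
Tool frame: the origin (TCP) lies between the finger pads; the fingertips stand 14 mm ahead of it and the grasp point (between the pads) lies 5 mm behind it; z points along the fingers, y is the line along which they close (so a half turn about z gives the same grasp; the last joint's range is limited). The gripper opens to 85 mm and grips with 20 to 120 N. Pads are 22 mm wide; open, the fingers measure 114 mm over their backs; the gripper's body (76 mm by 85 mm) begins 54 mm behind the grasp point. The pads swing forward as they close: fully open they stand 13 mm farther back than shut.
Start: joints at [-1.245, 0.26, -0.138, 1.173, 0, 1.571], TCP at [0.168, -0.497, 0.208] pointing down, gripper open.
Joint ranges: [-2.78, 2.78], [-0.83, 1.72], [-1.28, 1.37], [-1.9, 2.12], [-1.57, 1.48], [-3.14, 3.14]. Speed limits (rad/s): [2.57, 2.57, 3.14, 3.14, 3.14, 3.14].

## Interface

Orientations are given as a unit quaternion [w, x, y, z].
In Python, from station import r gives the robot as it stands.
- The arm moves only by the tool nudge_tcp, called after "Call:" as name(argument=value, ...) on one line, values as JSON. Schema: {"type":"object","properties":{"ticks":{"type":"array","items":{"type":"object","properties":{"dx":{"type":"number"},"dy":{"type":"number"},"dz":{"type":"number"},"wx":{"type":"number"},"wy":{"type":"number"},"wz":{"type":"number"}},"additionalProperties":false},"minItems":1,"maxItems":10},"aperture":{"type":"number"},"only":{"type":"string"},"quiet":{"type":"boolean"},"lines":{"type":"string"}},"required":["ticks"],"additionalProperties":false}. ticks is a list of rows, 1 to 10 of them, each an object with the fields dx, dy, dz (the shift in m), wx, wy, wz (a rotation vector in rad); a field left out counts as zero; each row shifts and turns the commanded pose from where the row before left it, along the tool's axes as they then stand; what a row does not reach is not made up. A row lasts 1/10 s, in which the tool goes at most 0.05 m and 0.15 rad, less where a joint would pass 70% of its speed; a pose out of reach is approached as far as the arm can. aperture is the finger opening in m, set as the call begins (left out keeps the last). The fingers move at their own pace and stop on an object; the grip force is fixed at half the most. Time passes only in rows, so rows that do not move let the fingers close. The tool returns the time, the measured TCP pose, the force, the opening and the grip force at its end. only (a regular expression) keeps the lines of the reply that match it, lines (a string "A,B") keeps lines A to B, and quiet returns only ok. Input that does not fit is refused with a message, and nothing moves.
- r.state(): the state, without advancing time (a new reading comes with each control period).
- r.read_camera(name): name is "side" or "top"; returns a dict with "img" (400x640x3 uint8, blue, green, red), "range_z" (400x640 float32, m along the optical axis (not along the pixel's ray), 0 where there is no reading), "fx", "fy", "cx", "cy" (pixels), "rvec" (rotation vector, rad) and "tvec" (3), from world to camera coordinates, as OpenCV has them. Camera axes: x right, y down, z forward; pixel columns grow to the right and rows downward; lengths in m; the calibration is good to about 2 mm. A picture is of the moment at which its call begins.
- r.finish_job(): hands the job in; it is judged then, once.
The state is a dict: "clock": time; "joints": joint angles; "dq": joint speeds; "effort": joint torques, N m; "eef_pos": TCP position; "tool_rot": TCP orientation; "force": force on the tool from outside, world axes, zero at the start; "ft_torque": the same for the moment, N m; "grip_width": finger opening in m; "gripper_force": force on a finger pad.
Only numpy, scipy, OpenCV 4.12 (cv2) and the standard library are available. Lean on these libraries where they do the work, as an engineer would, in place of code of your own. Each camera call takes 0.05 s, during which the arm holds its last target. There are 200 camera calls.

## Working session

There is one attempt and no reset: what is moved stays moved. The work goes in short steps, Python scripts to look and compute and a tool call to move; the robot and the scene stay as the last step left them, time stands still between calls to the robot, and variables do not carry over. Pictures are saved under pics/ and viewed, at most 10 in all, crops included, and the job is handed in when it is done.

```bash
ls; mkdir -p pics
```

Run:
```python
from station import r
import cv2,numpy as np
for n in("side","top"):
    c=r.read_camera(n); cv2.imwrite(f"pics/{n}0.png",c["img"]); np.savez(f"{n}0.npz",**c)
    R=cv2.Rodrigues(np.array(c["rvec"],float))[0]; print(n,c["fx"],c["cx"],c["cy"],(-R.T@np.array(c["tvec"]).ravel()).round(3),R.round(2).tolist())
print(r.state())
```

```text
pics
station.py
side 413.7055322643596 316.2534187434859 197.84286912270954 [0.431 0.735 0.986] [[-0.99, -0.17, -0.01], [-0.12, 0.76, -0.64], [0.12, -0.63, -0.77]]
top 514.0014023844299 318.0645142916832 192.40263050459887 [0.517 0.003 1.525] [[-0.01, -1.0, 0.01], [-1.0, 0.01, -0.03], [0.03, -0.01, -1.0]]
{'clock': 0.1, 'joints': array([-1.24497767e+00,  2.60611930e-01, -1.39238554e-01,  1.17275627e+00,
        4.36904967e-05,  1.57077105e+00]), 'dq': array([ 0.0002292 , -0.0010806 ,  0.00446133,  0.00035497,  0.0012508 ,
       -0.00099275]), 'effort': array([-9.12030123e-05, -4.06508839e+01,  2.54527438e+01,  1.01035950e-02,
       -5.59548175e-05,  1.71929116e-05]), 'eef_pos': array([ 0.16784126, -0.49673115,  0.20685215]), 'tool_rot': array([-8.96774546e-04,  9.86757146e-01,  1.62202083e-01, -1.25249265e-04]), 'force': array([ 0.47827114,  0.66066507, -0.33475167]), 'ft_torque': array([ 0.0838691 , -0.02274272,  0.01119111]), 'gripper_force': 0.0, 'grip_width': 0.08521845936962198}
```

View pics/top0.png

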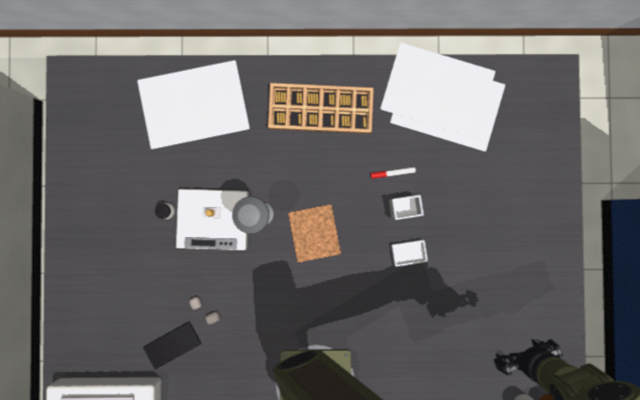

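View pics/side0.png

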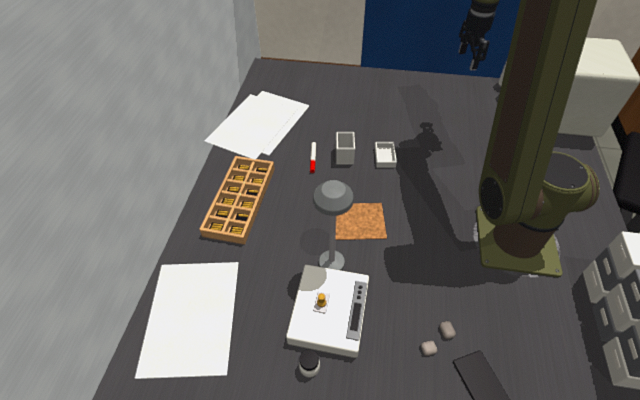

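The top view shows the cover at about (405,207), dish (408,253), marker (392,173), mat (315,233), scale (211,220) with the casting at (210,212), lamp shade (252,214) and jar (164,211). The side view shows the cover at (345,148) and the casting at (321,302). The lamp stands between the mat and the scale.

Create h.py:
```python
import numpy as np,cv2
def world(c):
    R=cv2.Rodrigues(np.array(c["rvec"],float))[0]; t=np.array(c["tvec"],float).ravel()
    v,u=np.mgrid[0:400,0:640]; z=np.array(c["range_z"],float)
    P=np.stack([(u-c["cx"])/c["fx"]*z,(v-c["cy"])/c["fy"]*z,z],-1)
    W=(P-t)@R; W[z==0]=np.nan; return W
def ray(c,u,v,h):
    R=cv2.Rodrigues(np.array(c["rvec"],float))[0]; t=np.array(c["tvec"],float).ravel()
    o=-R.T@t; d=R.T@np.array([(u-c["cx"])/c["fx"],(v-c["cy"])/c["fy"],1.]); return o+d*(h-o[2])/d[2]
def rect(c,m,h,name=""):
    m=m.astype(np.uint8); n,l,s,_=cv2.connectedComponentsWithStats(m)
    k=1+np.argmax(s[1:,4]); cs=max(cv2.findContours((l==k).astype(np.uint8),0,1)[0],key=cv2.contourArea)
    w=np.array([ray(c,*p[0],h)[:2] for p in cs],np.float32)
    b=cv2.minAreaRect((w*1000).astype(np.float32)); print(name,"c",np.round(b[0],1),"size",np.round(b[1],1),"ang",round(b[2],1),"n",s[k,4]); return b,(l==k)
def win(m,u0,u1,v0,v1):
    o=np.zeros_like(m); o[v0:v1,u0:u1]=m[v0:v1,u0:u1]; return o
```

Run:
```python
import numpy as np,cv2
from h import *
c=dict(np.load("top0.npz")); W=world(c); Z=W[...,2]; hsv=cv2.cvtColor(c["img"],cv2.COLOR_BGR2HSV); V=hsv[...,2];H=hsv[...,0];S=hsv[...,1]
print("bench z",np.nanmedian(Z[300:330,400:420]))
rect(c,win(Z>.045,380,432,188,228),.07,"cover rim(range)")
rect(c,win((V>100)&(S<60),380,432,188,228),.07,"cover bright")
rect(c,win(Z>.012,380,435,232,275),.026,"dish")
rect(c,win((S>90)&(V>90)&(H<25),280,350,195,270),.004,"mat")
rect(c,win(V>100,360,425,160,185),.01,"marker")
rect(c,win((Z>.035)&(Z<.06)&(V>60),165,260,180,260),.045,"scale range")
rect(c,win((V>170)&(S<40),165,236,180,260),.045,"scale bright")
rect(c,win((Z>.2),225,285,190,245),.316,"shade")
rect(c,win((Z>.03),150,176,195,225),.055,"jar")
rect(c,win((S>90)&(H<30)&(V>90),195,225,200,225),.09,"casting top")
rect(c,win((Z>.02),255,385,75,140),.035,"tray")
print(np.round(Z[200:216:2,390:428:3]*1000),np.nanmax(Z[203:220,200:220]))
s=dict(np.load("side0.npz")); Ws=world(s); hs=cv2.cvtColor(s["img"],cv2.COLOR_BGR2HSV)
rect(s,win((hs[...,2]>180)&(hs[...,1]<40),280,375,258,365),.045,"scale side")
rect(s,win((hs[...,1]>110)&(hs[...,2]>80),310,335,288,312),.08,"cast side")
m=(Ws[...,2]>.05)&(Ws[...,2]<.08); rect(s,win(m,330,362,125,170),.07,"cover side")
rect(s,win((hs[...,1]>90)&(hs[...,2]>90),332,390,200,245),.004,"mat side")
I=np.hstack([cv2.resize(c["img"][180:260,150:430],None,fx=2.8,fy=2.8,interpolation=2)]);J=cv2.resize(s["img"][255:375,280:400],None,fx=3,fy=3,interpolation=2);K=cv2.resize(s["img"][115:235,280:400],None,fx=3,fy=3,interpolation=2)
JK=np.hstack([J,K]); I2=np.zeros((I.shape[0]+360,784,3),np.uint8); I2[:I.shape[0]]=I[:,:784]; I2[I.shape[0]:,:720]=JK; cv2.imwrite("pics/z1.png",I2)
```

```text
bench z -0.00133403156039447
cover rim(range) c [ 519.5 -263.4] size [57.9 83.8] ang 8.3 n 194
cover bright c [ 519.4 -263.7] size [64.2 88.9] ang 9.1 n 669
dish c [ 386.5 -276.7] size [63.1 95.2] ang 8.1 n 191
mat c [445.3   1.3] size [150.9 130.9] ang 10.9 n 2264
marker c [ 622.2 -234.4] size [ 20.3 135.8] ang 8.1 n 313
scale range c [488.3 293.7] size [199.4 169.2] ang 87.9 n 3529
scale bright c [490.7 312.1] size [168.8 163.4] ang 89.6 n 2725
shade c [503.5 149.9] size [84.8 86. ] ang 44.8 n 1104
jar c [512.9 429.9] size [48.3 39.9] ang 89.6 n 206
casting top c [508. 292.] size [19.5 13.9] ang 89.6 n 44
tray c [810.6 -21.1] size [299.6 132.2] ang 87.0 n 1781
[[18. 70. -1. -0.  3. -0.  2. -0.  1. 32. 73. -3.  0.]
 [15. 70.  2.  2. -0. -5.  6.  2. -5. 24. 71. -1. -2.]
 [13. 63.  1. -1.  1.  6.  2.  6. -0. 21. 65. -4.  0.]
 [ 2. 63.  3. nan  2. -3.  1.  2.  5. 22. 63. -0. -1.]
 [-0. 56.  2.  4.  1.  4. -0.  7.  7. nan 53. -0. -4.]
 [-2. 50.  2.  2.  0.  2.  1.  3.  5. 13. 49.  1.  2.]
 [-4. 45.  7.  3.  1.  8.  3.  5.  3.  3. 49. -3.  1.]
 [ 1. 33. 73.  7.  2.  3.  4. -2.  1. 26. 63. 69. -4.]] 0.0909689203520971
scale side c [486.9 298.5] size [198.1 167.4] ang 87.9 n 3805
cast side c [505.9 306.6] size [18.8 30.5] ang 9.3 n 94
cover side c [ 516.4 -251.2] size [55.6 99.1] ang 7.9 n 212
mat side c [440.9   3.9] size [146.5 131.1] ang 9.1 n 1631
```

View pics/z1.png

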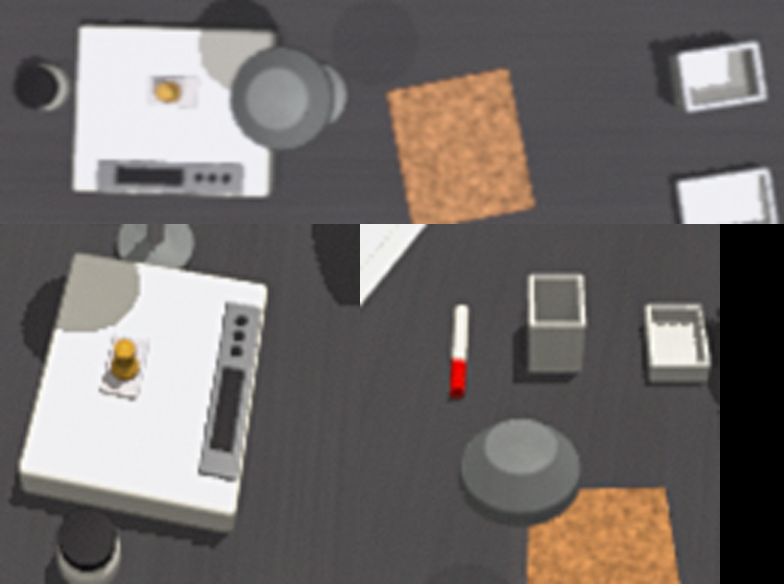

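The zoom shows the pan around the casting at about (212,212) in the top image and (322,302) in the side image. The cover is open side up, and the lamp's post is at the end nearest the mat. My plan is to grip across the 58 mm faces with the tool tilted 45° from the -y side, turn 90° about the closing axis, release on the mat, and repeat.

Add to h.py:
```python
from scipy.spatial.transform import Rotation as Ro
def toolR(yaw,th):  # yaw of closing axis deg; th tilt deg: wrist toward -p (th<0) or +p (th>0)
    a=np.array([np.cos(np.radians(yaw)),np.sin(np.radians(yaw)),0]); p=np.array([-a[1],a[0],0]); t=np.radians(th)
    d=-np.sin(t)*p-np.cos(t)*np.array([0,0,1]); return np.stack([np.cross(a,d),a,d],1)
def go(r,pos,R):
    s=r.state(); q=s["tool_rot"]; C=Ro.from_quat([q[1],q[2],q[3],q[0]]); T=Ro.from_matrix(R)
    rv=(C.inv()*T).as_rotvec(); D=np.array(pos)-s["eef_pos"]
    print("clk",round(s["clock"],2),"tcp",s["eef_pos"].round(4),"q-joints",s["joints"].round(2),"w",round(s["grip_width"],4))
    print("rotate first: rv",rv.round(4),"|",round(np.linalg.norm(rv),3),"then dp(new tool)",(R.T@D).round(4),"| now-tool dp",C.inv().apply(D).round(4),"| world",D.round(4))
```

Run:
```python
from h import *; from station import r
t=dict(np.load("top0.npz")); s=dict(np.load("side0.npz"))
for q in [(203.6,206.8),(220.7,218.6),(212,212.5)]: print("pan top",ray(t,*q,.05).round(4))
print("pan side",ray(s,321.7,302.3,.05).round(4))
Hs=cv2.cvtColor(t["img"],cv2.COLOR_BGR2GRAY); print(Hs[203:222,200:225])
C=np.array([.519,-.263,.035]); R=toolR(8.3,-45); d=R[:,2]
go(r,C-.10*d,R); print((C-.013*d).round(4))
```

```text
pan top [0.5242 0.3169 0.05  ]
pan top [0.4901 0.268  0.05  ]
pan top [0.5077 0.2929 0.05  ]
pan side [0.5057 0.2983 0.05  ]
[[239 240 240 239 239 239 240 239 240 239 240 240 239 239 239 239 240 239
  240 240 238 228 204 186 184]
 [240 240 239 240 240 239 240 240 240 240 240 240 240 240 239 240 240 240
  239 239 239 237 225 202 186]
 [239 240 240 240 240 240 240 240 241 240 240 240 240 240 240 239 240 240
  240 240 240 240 237 222 194]
 [240 240 238 235 233 232 232 232 230 231 229 228 229 230 229 230 233 234
  233 234 237 240 239 228 204]
 [240 239 234 222 203 187 183 177 175 175 177 176 178 184 185 194 209 217
  217 219 226 236 239 236 225]
 [240 238 232 220 195 161 151 147 147 163 175 174 181 192 199 206 220 223
  224 225 225 230 238 240 237]
 [240 239 232 222 196 160 149 145 140 135 140 144 158 181 199 213 221 226
  228 228 225 228 237 240 240]
 [240 239 233 222 198 163 157 161 162 148 130 122 130 150 180 206 220 226
  228 228 227 231 239 240 240]
 [240 238 232 222 197 168 167 172 174 168 147 125 119 137 172 206 223 227
  227 228 232 237 239 240 239]
 [239 239 229 218 195 166 169 
[... 606 characters left out ...]
239 239 238 238 239 239 239 239 238 238 239 238 230 220 218 220 224
  225 225 231 238 239 239 240]
 [240 239 240 239 240 240 240 240 240 240 240 240 239 238 236 235 236 237
  237 237 238 239 239 239 240]
 [240 239 239 240 239 239 240 240 240 239 240 239 240 240 240 240 240 240
  239 240 240 240 239 239 240]
 [239 240 239 240 240 239 240 240 239 239 239 240 239 240 239 239 239 239
  239 239 239 239 239 240 240]]
clk 0.1 tcp [ 0.1678 -0.4967  0.2069] q-joints [-1.24  0.26 -0.14  1.17  0.    1.57] w 0.0852
rotate first: rv [ 0.5424  0.6511 -1.3133] | 1.563 then dp(new tool) [0.0062 0.3812 0.1492] | now-tool dp [ 0.3948 -0.0393  0.1012] | world [ 0.3614  0.1638 -0.1011]
[ 0.5203 -0.2721  0.0442]
```

Call:
nudge_tcp(ticks=[{"wx": 0.0493, "wy": 0.0592, "wz": -0.1194}, {"wx": 0.0493, "wy": 0.0592, "wz": -0.1194}, {"wx": 0.0493, "wy": 0.0592, "wz": -0.1194}, {"wx": 0.0493, "wy": 0.0592, "wz": -0.1194}, {"wx": 0.0493, "wy": 0.0592, "wz": -0.1194}, {"wx": 0.0493, "wy": 0.0592, "wz": -0.1194}, {"wx": 0.0493, "wy": 0.0592, "wz": -0.1194}, {"wx": 0.0493, "wy": 0.0592, "wz": -0.1194}, {"wx": 0.0493, "wy": 0.0592, "wz": -0.1194}, {"wx": 0.0493, "wy": 0.0592, "wz": -0.1194}], aperture=0.085)

```text
clock: 1.1
eef_pos: [0.1676, -0.4976, 0.2069]
tool_rot: [-0.268, 0.657, 0.665, 0.233]
force: [0.6, -0.2, 0.4]
grip_width: 0.0849
gripper_force: 0.0
```

Call:
nudge_tcp(ticks=[{"wx": 0.0493, "wy": 0.0592, "wz": -0.1194}, {"dy": 0.04}, {"dy": 0.04}, {"dy": 0.04}, {"dy": 0.04}, {"dy": 0.04}, {"dy": 0.04}, {"dy": 0.04}, {"dy": 0.04}])

```text
clock: 2.0
eef_pos: [0.467, -0.4081, 0.1731]
tool_rot: [-0.264, 0.614, 0.703, 0.242]
force: [-0.1, -0.2, -1.0]
grip_width: 0.085
gripper_force: 0.0
```

Run:
```python
from h import *; from station import r
C=np.array([.519,-.263,.035]); R=toolR(8.3,-45); d=R[:,2]
go(r,C-.10*d,R)
```

```text
clk 2.0 tcp [ 0.467  -0.4081  0.1731] q-joints [-0.91  1.04  0.93  2.12  0.36  0.4 ] w 0.085
rotate first: rv [0.0233 0.0534 0.0003] | 0.058 then dp(new tool) [-0.0015  0.0724  0.0939] | now-tool dp [0.0036 0.0702 0.0955] | world [ 0.0622  0.0751 -0.0674]
```

Call:
nudge_tcp(ticks=[{"dy": 0.036, "wx": 0.012, "wy": 0.027}, {"dy": 0.036, "wx": 0.012, "wy": 0.027}, {}])

```text
clock: 2.3
eef_pos: [0.5222, -0.3702, 0.154]
tool_rot: [-0.274, 0.609, 0.701, 0.249]
force: [0.4, -0.8, -0.5]
grip_width: 0.0849
gripper_force: 0.0
```

Run:
```python
from h import *; from station import r
C=np.array([.519,-.263,.035]); R=toolR(8.3,-45); d=R[:,2]
go(r,C-.10*d,R)
```

```text
clk 2.3 tcp [ 0.5222 -0.3702  0.154 ] q-joints [-0.83  1.09  0.97  2.11  0.41  0.45] w 0.0849
rotate first: rv [0.0188 0.0261 0.0035] | 0.032 then dp(new tool) [-0.0088  0.0123  0.0595] | now-tool dp [-0.0073  0.0112  0.0599] | world [ 0.007   0.0373 -0.0483]
```

Run:
```python
from h import *; from station import r
C=np.array([.519,-.263,.035]); R=toolR(8.3,-30); d=R[:,2]
go(r,C-.10*d,R)
```

```text
clk 2.3 tcp [ 0.5222 -0.3702  0.154 ] q-joints [-0.83  1.09  0.97  2.11  0.41  0.45] w 0.0849
rotate first: rv [ 0.0192 -0.2357  0.001 ] | 0.237 then dp(new tool) [0.0328 0.0123 0.0564] | now-tool dp [0.0187 0.0112 0.0627] | world [ 0.004   0.0578 -0.0324]
```

Call:
nudge_tcp(ticks=[{"wx": 0.01, "wy": -0.118}, {"wx": 0.01, "wy": -0.118}, {"dx": 0.016, "dy": 0.006}, {"dx": 0.016, "dy": 0.006}, {"dz": 0.025}, {"dz": 0.025}, {}])

```text
clock: 3.0
eef_pos: [0.5225, -0.3176, 0.1275]
tool_rot: [-0.197, 0.633, 0.729, 0.169]
force: [-0.0, -0.3, 0.6]
grip_width: 0.085
gripper_force: 0.0
```

Run:
```python
from h import *; from station import r
C=np.array([.519,-.263,.035]); R=toolR(8.3,-30); d=R[:,2]
go(r,C-.10*d,R);go(r,C-.011*d,R)
for n in("side","top"):
    c=r.read_camera(n); np.savez(f"{n}1.npz",**c); I=c["img"][100:250,280:480] if n=="side" else c["img"][150:300,330:530]
    cv2.imwrite(f"{n}1.png",cv2.resize(I,None,fx=2,fy=2,interpolation=2))
cv2.imwrite("pics/a1.png",np.hstack([cv2.imread("side1.png"),cv2.imread("top1.png")]))
```

```text
clk 3.0 tcp [ 0.5225 -0.3176  0.1275] q-joints [-0.73  0.79  0.42  1.62  0.33  0.63] w 0.085
rotate first: rv [-0.0016 -0.0024 -0.004 ] | 0.005 then dp(new tool) [0.001  0.0044 0.0074] | now-tool dp [0.001  0.0044 0.0074] | world [ 0.0037  0.0051 -0.0059]
clk 3.0 tcp [ 0.5225 -0.3176  0.1275] q-joints [-0.73  0.79  0.42  1.62  0.33  0.63] w 0.085
rotate first: rv [-0.0016 -0.0024 -0.004 ] | 0.005 then dp(new tool) [0.001  0.0044 0.0964] | now-tool dp [0.0008 0.0046 0.0964] | world [-0.0027  0.0492 -0.083 ]
```

View pics/a1.png

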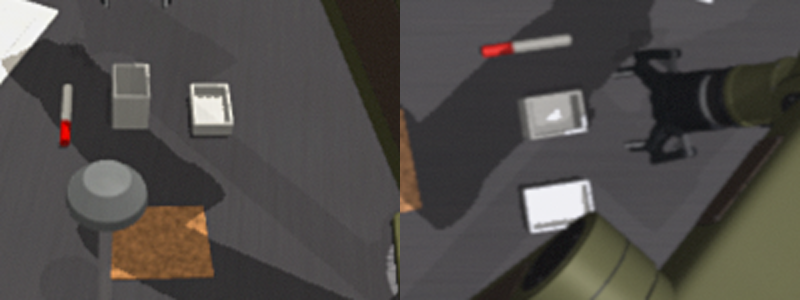

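The gripper is beside the cover at top crop (640,105), tilted, and roughly in line with the cover at (555,115). I'm advancing along the tool axis.

Call:
nudge_tcp(ticks=[{"dz": 0.024, "wz": -0.004}, {"dz": 0.024}, {"dz": 0.024}, {"dz": 0.024}, {}])

```text
clock: 3.6
eef_pos: [0.5165, -0.272, 0.0449]
tool_rot: [-0.195, 0.632, 0.731, 0.169]
force: [-0.5, -0.9, 0.3]
grip_width: 0.0851
gripper_force: 0.0
```

Run:
```python
from h import *; from station import r
C=np.array([.519,-.263,.035]); R=toolR(8.3,-30); d=R[:,2]
go(r,C-.011*d,R)
for n in("top",):
    c=r.read_camera(n); np.savez(f"{n}1.npz",**c); I=c["img"][160:280,350:500]
    cv2.imwrite("pics/a2.png",cv2.resize(I,None,fx=4,fy=4,interpolation=2))
```

```text
clk 3.6 tcp [ 0.5165 -0.272   0.0449] q-joints [-0.68  0.77  0.16  1.36  0.34  0.67] w 0.0851
rotate first: rv [0.0002 0.0007 0.0003] | 0.001 then dp(new tool) [0.0024 0.0037 0.0019] | now-tool dp [0.0024 0.0037 0.0019] | world [ 0.0033  0.0035 -0.0004]
```

View pics/a2.png

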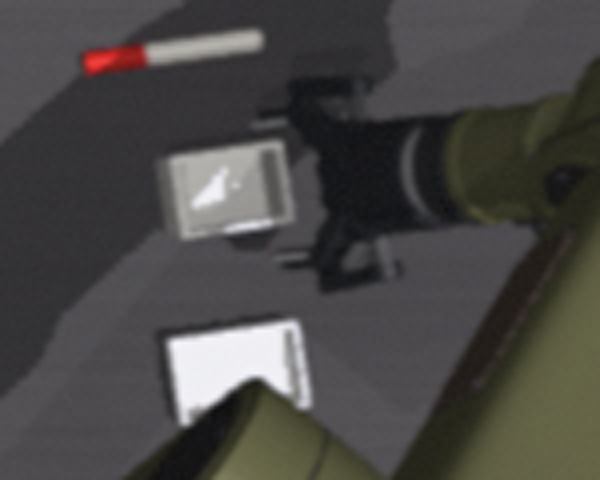

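The fingertips appear at (255,122) and (278,258) and overlap only the -y end of the cover, which is centred at (228,190). I'll check this against the projection.

Run:
```python
from h import *; from station import r
s=r.state(); c=dict(np.load("top1.npz")); R=toolR(8.3,-30)
def crop(P): 
    q=cv2.projectPoints(np.array(P,float).reshape(1,3),c["rvec"],c["tvec"],np.array([[c["fx"],0,c["cx"]],[0,c["fy"],c["cy"]],[0,0,1]],float),None)[0].ravel(); return ((q-[350,160])*4).round(0)
t=s["eef_pos"]; print(s["clock"],s["joints"].round(3),s["dq"].round(3))
for o in(.014,0,-.03,-.06,-.15):
  print(o,crop(t+R@[0,0,o]),crop(t+R@[0,.045,o]),crop(t+R@[0,-.045,o]))
print("cover rim c",crop([.519,-.263,.07]),"bottom",crop([.519,-.263,.0]))
W=world(c)
for p in [(255,122),(262,122),(280,258),(330,180),(380,180),(230,190),(172,155),(290,218)]:
    u,v=350+p[0]/4,160+p[1]/4; print(p,W[int(round(v)),int(round(u))].round(3))
```

```text
3.65 [-0.685  0.769  0.164  1.365  0.344  0.67 ] [-0.009 -0.019  0.045  0.01   0.001 -0.001]
0.014 [224. 193.] [214. 131.] [234. 254.]
0 [236. 191.] [227. 129.] [246. 253.]
-0.03 [264. 188.] [254. 125.] [274. 251.]
-0.06 [293. 185.] [283. 121.] [303. 249.]
-0.15 [386. 174.] [375. 106.] [397. 241.]
cover rim c [229. 189.] bottom [211. 189.]
(255, 122) [ 0.57  -0.297 -0.001]
(262, 122) [ 0.567 -0.284  0.096]
(280, 258) [ 0.472 -0.295  0.09 ]
(330, 180) [ 0.524 -0.317  0.143]
(380, 180) [ 0.524 -0.331  0.223]
(230, 190) [ 0.517 -0.278  0.003]
(172, 155) [ 0.543 -0.223  0.073]
(290, 218) [ 0.5   -0.305  0.068]
```

The dark blob at (250,240) matches the predicted tip, so the grasp is where I intended. Closing.

Call:
nudge_tcp(ticks=[{}, {}, {}, {}, {}, {}, {}], aperture=0.03)

```text
clock: 4.35
eef_pos: [0.5185, -0.2753, 0.0487]
tool_rot: [-0.191, 0.632, 0.732, 0.169]
force: [-0.2, -4.3, 8.8]
grip_width: 0.0494
gripper_force: 60.3
```

Call:
nudge_tcp(ticks=[{}, {}])

```text
clock: 4.55
eef_pos: [0.5185, -0.2753, 0.0487]
tool_rot: [-0.191, 0.632, 0.732, 0.169]
force: [-2.0, -4.0, 7.9]
grip_width: 0.0494
gripper_force: 60.3
```

Run:
```python
from h import *; from station import r
L=[]
for n,(u,v) in(("side",(270,90)),("top",(350,150))):
    c=r.read_camera(n); np.savez(f"{n}2.npz",**c); L.append(cv2.resize(c["img"][v:v+120,u:u+130],None,fx=3,fy=3,interpolation=2))
cv2.imwrite("pics/a3.png",np.hstack(L))
```

```text
(no output)
```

View pics/a3.png

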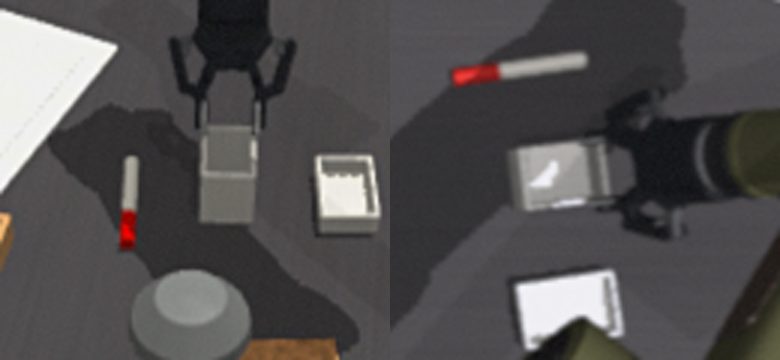

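The side view shows both fingers outside the long faces at (203,110) and (262,110). I'll try a lift.

Call:
nudge_tcp(ticks=[{"dx": 0.005, "dz": -0.0087}, {"dx": 0.01, "dz": -0.0173}, {"dx": 0.01, "dz": -0.0173}, {"dx": 0.01, "dz": -0.0173}, {"dx": 0.01, "dz": -0.0173}, {"dx": 0.01, "dz": -0.0173}, {}])

```text
clock: 5.35
eef_pos: [0.5184, -0.2734, 0.1596]
tool_rot: [-0.191, 0.632, 0.732, 0.17]
force: [0.5, -0.0, 0.6]
grip_width: 0.03
gripper_force: 0.0
```

Run:
```python
from h import *; from station import r
L=[]
for n,(u,v) in(("side",(270,50)),("top",(350,150))):
    c=r.read_camera(n); np.savez(f"{n}2.npz",**c); L.append(cv2.resize(c["img"][v:v+140,u:u+130],None,fx=3,fy=3,interpolation=2))
cv2.imwrite("pics/a4.png",np.hstack(L))
```

```text
(no output)
```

View pics/a4.png

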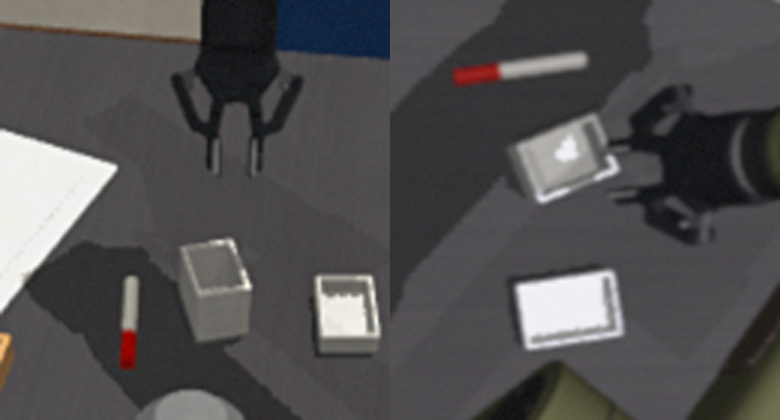

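The cover slipped out and yawed but is still upright at top crop (565,157). I'll check where the fingertips really are relative to the TCP.

Run:
```python
from h import *; from station import r
s=r.state(); t=s["eef_pos"]; q=s["tool_rot"]; R=Ro.from_quat([q[1],q[2],q[3],q[0]]).as_matrix(); print(R.round(3).tolist())
for n in("top","side"):
    c=dict(np.load(n+"2.npz")); W=world(c); L=(W-t)@R
    m=(np.abs(L[...,0])<.03)&(np.abs(L[...,1])<.07)&(L[...,2]>-.09)&(L[...,2]<.06)&(W[...,2]>.09)
    P=L[m]*1000; P=P[np.argsort(-P[:,2])]; print(n,len(P)); print(P[:14].round(0).tolist())
    for o in(.014,):
        for y in (-.015,.015):
            print(cv2.projectPoints((t+R@[0,y,o]).reshape(1,3),c["rvec"],c["tvec"],np.array([[c["fx"],0,c["cx"]],[0,c["fy"],c["cy"]],[0,0,1]],float),None)[0].ravel())
c=dict(np.load("top2.npz")); W=world(c); Z=W[...,2]
b,_=rect(c,win((Z>.045)&(Z<.09),380,432,185,222),.07,"cover")
g=cv2.cvtColor(c["img"],cv2.COLOR_BGR2GRAY); rect(c,win(g>75,380,430,185,220),.07,"cover bright")
```

```text
[[-0.127, 0.99, -0.068], [0.859, 0.144, 0.491], [0.495, 0.004, -0.869]]
top 300
[[5.0, -15.0, -27.0], [2.0, 24.0, -28.0], [10.0, 20.0, -29.0], [7.0, 19.0, -30.0], [4.0, 21.0, -30.0], [4.0, -24.0, -31.0], [10.0, -20.0, -32.0], [5.0, -26.0, -32.0], [6.0, 19.0, -32.0], [-11.0, -15.0, -32.0], [5.0, 27.0, -33.0], [11.0, 17.0, -33.0], [11.0, -17.0, -33.0], [9.0, -20.0, -34.0]]
[414.12640985 213.65562439]
[412.39263573 202.62384357]
side 257
[[6.0, 20.0, -28.0], [9.0, 18.0, -28.0], [8.0, -19.0, -28.0], [13.0, -16.0, -29.0], [6.0, 21.0, -31.0], [10.0, -16.0, -32.0], [11.0, -19.0, -32.0], [14.0, 18.0, -32.0], [4.0, 24.0, -33.0], [5.0, -22.0, -34.0], [7.0, -25.0, -34.0], [10.0, 18.0, -34.0], [12.0, 21.0, -35.0], [12.0, -16.0, -35.0]]
[352.04948594 121.37166167]
[342.3799043  121.29510671]
cover c [ 532.3 -267.2] size [58.7 83.4] ang 21.8 n 200
cover bright c [ 533.9 -255.8] size [139.6  96.4] ang 89.6 n 1013
```

Both cameras put the fingertips about 42 mm further back along the tool axis than the description says, at TCP −28 mm. I'll use the measured value, so the grasp point is TCP − 47 mm, and regrasp. The cover is now at (532,−267) mm, yawed 21.8°.

Run:
```python
from h import *; from station import r
C=np.array([.532,-.266,.035]); R=toolR(21.8,-30); d=R[:,2]
go(r,C-.06*d,R);go(r,C+.031*d,R)
```

```text
clk 5.45 tcp [ 0.5173 -0.2728  0.1565] q-joints [-0.68  0.7   0.32  1.59  0.34  0.67] w 0.0299
rotate first: rv [ 0.1209  0.0057 -0.2026] | 0.236 then dp(new tool) [-0.06    0.0162  0.0456] | now-tool dp [-0.0558  0.0222  0.0483] | world [ 0.0258 -0.0211 -0.0695]
clk 5.45 tcp [ 0.5173 -0.2728  0.1565] q-joints [-0.68  0.7   0.32  1.59  0.34  0.67] w 0.0299
rotate first: rv [ 0.1209  0.0057 -0.2026] | 0.236 then dp(new tool) [-0.06    0.0162  0.1366] | now-tool dp [-0.0564  0.0113  0.1386] | world [ 0.0089  0.0212 -0.1483]
```

Call:
nudge_tcp(ticks=[{"wx": 0.06, "wy": 0.003, "wz": -0.101}, {"wx": 0.06, "wy": 0.003, "wz": -0.101}, {"dx": -0.03, "dy": 0.008}, {"dx": -0.03, "dy": 0.008}, {"dz": 0.015}, {"dz": 0.03}, {}], aperture=0.085)

```text
clock: 6.15
eef_pos: [0.539, -0.2904, 0.0822]
tool_rot: [-0.221, 0.541, 0.798, 0.146]
force: [-0.6, -0.2, -0.2]
grip_width: 0.0847
gripper_force: 0.0
```

Run:
```python
from h import *; from station import r
C=np.array([.532,-.266,.035]); R=toolR(21.8,-30); d=R[:,2]
go(r,C+.031*d,R)
c=r.read_camera("top"); W=world(c);Z=W[...,2];s=r.state();t=s["eef_pos"];q=s["tool_rot"]; Rt=Ro.from_quat([q[1],q[2],q[3],q[0]]).as_matrix();L=(W-t)@Rt*1000
m=(np.abs(L[...,0])<30)&(np.abs(L[...,1])<70)&(L[...,2]>-90)&(L[...,2]<60)&(Z>.085)
for sg in(1,-1):
    P=L[m&(sg*L[...,1]>0)];P=P[np.argsort(-P[:,2])];print(P[:6].round(0).tolist())
rect(c,win((Z>.045)&(Z<.085),380,425,185,222),.07,"cover")
```

```text
clk 6.15 tcp [ 0.539  -0.2904  0.0822] q-joints [-0.64  0.87  0.46  1.63  0.26  0.49] w 0.0847
rotate first: rv [-0.0059 -0.0122 -0.0033] | 0.014 then dp(new tool) [-0.0018  0.0026  0.0845] | now-tool dp [-0.0028  0.0031  0.0845] | world [-0.0127  0.0388 -0.0741]
[[6.0, 46.0, -33.0], [9.0, 43.0, -39.0], [3.0, 50.0, -40.0], [5.0, 44.0, -43.0], [11.0, 42.0, -44.0], [9.0, 47.0, -45.0]]
[[-7.0, -44.0, -34.0], [2.0, -44.0, -35.0], [9.0, -45.0, -37.0], [2.0, -54.0, -37.0], [8.0, -49.0, -39.0], [5.0, -47.0, -40.0]]
cover c [ 532.1 -266.9] size [58.8 83.5] ang 21.4 n 202
```

Call:
nudge_tcp(ticks=[{"dy": 0.001, "dz": 0.022, "wy": -0.01}, {"dy": 0.001, "dz": 0.021}, {"dy": 0.001, "dz": 0.021}, {"dx": -0.001, "dz": 0.02}, {}])

```text
clock: 6.7
eef_pos: [0.5296, -0.2539, 0.013]
tool_rot: [-0.212, 0.542, 0.8, 0.143]
force: [-0.2, 0.5, -0.2]
grip_width: 0.0847
gripper_force: 0.0
```

Call:
nudge_tcp(ticks=[{}, {}, {}, {}, {}, {}], aperture=0.03)

```text
clock: 7.3
eef_pos: [0.5317, -0.2564, 0.0151]
tool_rot: [-0.209, 0.543, 0.801, 0.143]
force: [0.5, -3.5, 5.4]
grip_width: 0.0572
gripper_force: 64.4
```

The opening of 57 mm shows the whole width is held. Lifting.

Call:
nudge_tcp(ticks=[{"dx": 0.003, "dz": -0.005}, {"dx": 0.01, "dz": -0.0173}, {"dx": 0.015, "dz": -0.026}, {"dx": 0.015, "dz": -0.026}, {"dx": 0.015, "dz": -0.026}, {"dx": 0.015, "dz": -0.026}, {"dx": 0.01, "dz": -0.0173}, {}])

```text
clock: 8.1
eef_pos: [0.5309, -0.254, 0.1823]
tool_rot: [-0.209, 0.542, 0.801, 0.143]
force: [0.7, 0.1, -1.0]
grip_width: 0.0573
gripper_force: 64.1
```

Run:
```python
from h import *; from station import r
M=np.array([.443,.002,.004])
# lying: cover centre 40 above mat; centre = TCP-.031d
for yaw in(21.8,10.):
  R=toolR(yaw,-30);go(r,[.445,.0,.2],R)
s=r.state();print(s["force"],s["gripper_force"])
c=r.read_camera("top");W=world(c);t=s["eef_pos"];q=s["tool_rot"]; Rt=Ro.from_quat([q[1],q[2],q[3],q[0]]).as_matrix();L=(W-t)@Rt*1000
rect(c,win((W[...,2]>.15)&(W[...,2]<.25),370,425,170,235),.2)
```

```text
clk 8.1 tcp [ 0.5309 -0.254   0.1823] q-joints [-0.61  0.74  0.48  1.74  0.28  0.52] w 0.0573
rotate first: rv [0.0029 0.0123 0.0006] | 0.013 then dp(new tool) [0.2407 0.0146 0.1185] | now-tool dp [0.2422 0.0144 0.1156] | world [-0.0859  0.254   0.0177]
clk 8.1 tcp [ 0.5309 -0.254   0.1823] q-joints [-0.61  0.74  0.48  1.74  0.28  0.52] w 0.0573
rotate first: rv [-0.099   0.012   0.1796] | 0.205 then dp(new tool) [ 0.2384 -0.0405  0.1172] | now-tool dp [0.2422 0.0144 0.1156] | world [-0.0859  0.254   0.0177]
[ 0.74795044  0.12353164 -0.95526776] 64.1266679763794
 c [ 533.6 -257.2] size [79.  74.1] ang 21.2 n 649
```

Run:
```python
from h import *; from station import r
go(r,[.435,-.01,.24],toolR(45,-30))
```

```text
clk 8.15 tcp [ 0.5305 -0.2539  0.1802] q-joints [-0.61  0.74  0.47  1.74  0.28  0.52] w 0.0575
rotate first: rv [ 0.202   0.0108 -0.3517] | 0.406 then dp(new tool) [0.2377 0.1049 0.0682] | now-tool dp [0.2575 0.0018 0.0764] | world [-0.0955  0.2439  0.0598]
```

Call:
nudge_tcp(ticks=[{"dx": 0.037, "dz": 0.011}, {"dx": 0.037, "dz": 0.011}, {"dx": 0.037, "dz": 0.011}, {"dx": 0.037, "dz": 0.011}, {"dx": 0.037, "dz": 0.011}, {"dx": 0.037, "dz": 0.011}, {"dx": 0.036, "dz": 0.01}, {"wx": 0.067, "wy": 0.003, "wz": -0.117}, {"wx": 0.067, "wy": 0.003, "wz": -0.117}, {"wx": 0.067, "wy": 0.003, "wz": -0.117}])

```text
clock: 9.15
eef_pos: [0.4317, -0.0099, 0.2391]
tool_rot: [-0.241, 0.368, 0.893, 0.098]
force: [0.1, 0.1, -1.1]
grip_width: 0.0573
gripper_force: 64.7
```

Call:
nudge_tcp(ticks=[{"wy": -0.14}, {"wy": -0.14}, {"wy": -0.14}, {"wy": -0.14}, {"wy": -0.14}, {"wy": -0.14}, {"wy": -0.14}, {"wy": -0.14}])

```text
clock: 9.95
eef_pos: [0.4315, -0.0103, 0.2396]
tool_rot: [0.273, 0.366, 0.882, -0.113]
force: [0.7, 0.6, -2.7]
grip_width: 0.0574
gripper_force: 64.6
```

Run:
```python
from h import *; from station import r
R=toolR(45,60); d=R[:,2]; go(r,np.array([.443,.002,.074])+.031*d,R)
```

```text
clk 9.95 tcp [ 0.4315 -0.0103  0.2396] q-joints [ 0.41 -0.13 -0.65  0.8  -0.55  1.12] w 0.0574
rotate first: rv [-0.0006 -0.4476 -0.0014] | 0.448 then dp(new tool) [0.1437 0.0168 0.1133] | now-tool dp [0.0806 0.0168 0.1643] | world [ 0.0305 -0.0066 -0.1811]
```

Call:
nudge_tcp(ticks=[{"wy": -0.115}, {"wy": -0.115}, {"wy": -0.115}, {"wy": -0.112}, {"dx": 0.036, "dy": 0.004, "dz": 0.028}, {"dx": 0.036, "dy": 0.004, "dz": 0.028}, {"dx": 0.036, "dy": 0.004, "dz": 0.028}, {"dx": 0.018, "dy": 0.004, "dz": 0.014}, {}])

```text
clock: 10.85
eef_pos: [0.4576, -0.0166, 0.0786]
tool_rot: [0.461, 0.33, 0.8, -0.196]
force: [-0.0, 0.3, -1.1]
grip_width: 0.0575
gripper_force: 64.7
```

Run:
```python
from h import *; from station import r
R=toolR(45,60); d=R[:,2]; go(r,np.array([.443,.002,.044])+.031*d,R)
L=[]
for n,(u,v) in(("side",(280,130)),("top",(260,170))):
    c=r.read_camera(n); np.savez(f"{n}3.npz",**c); L.append(cv2.resize(c["img"][v:v+130,u:u+130],None,fx=3,fy=3,interpolation=2))
    W=world(c); 
cv2.imwrite("pics/a5.png",np.hstack(L))
```

```text
clk 10.85 tcp [ 0.4576 -0.0166  0.0786] q-joints [ 0.67  0.36 -1.13 -0.11 -1.04  1.34] w 0.0575
rotate first: rv [-0.0058  0.002   0.0072] | 0.009 then dp(new tool) [0.0417 0.0028 0.028 ] | now-tool dp [0.0417 0.0033 0.0279] | world [ 0.0044 -0.0004 -0.0501]
```

View pics/a5.png

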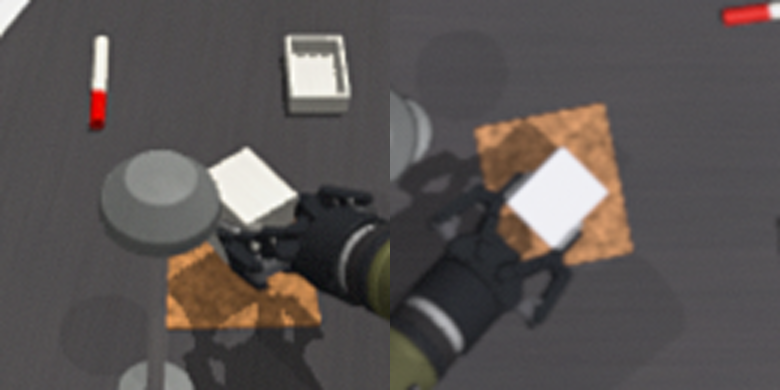

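The cover is on its side above the mat, at top crop (557,198) against the mat's centre at (555,185), with the gripper coming from the robot's side. I'll check the top face's height and lower it.

Run:
```python
from h import *; from station import r
c=dict(np.load("top3.npz"));W=world(c); g=cv2.cvtColor(c["img"],cv2.COLOR_BGR2GRAY)
b,m=rect(c,win((g>190),290,350,205,265),.15,"cover top face")
P=W[cv2.erode(m.astype(np.uint8),np.ones((3,3)))>0]; P=P[~np.isnan(P[:,0])]
A=np.c_[P[:,:2]-P[:,:2].mean(0),np.ones(len(P))]; k=np.linalg.lstsq(A,P[:,2],rcond=None)[0]; print("plane slopes,height",k.round(4),len(P))
```

```text
cover top face c [445.8  -3.2] size [56.6 69.8] ang 44.6 n 584
plane slopes,height [-0.0012  0.0022  0.1298] 458
```

Call:
nudge_tcp(ticks=[{"dx": 0.0147, "dz": 0.0085}, {"dx": 0.0104, "dz": 0.006}, {"dx": 0.0069, "dz": 0.004}, {"dx": 0.0026, "dz": 0.0015}, {}])

```text
clock: 11.45
eef_pos: [0.4605, -0.0146, 0.0433]
tool_rot: [0.464, 0.332, 0.799, -0.192]
force: [0.5, 0.7, -1.3]
grip_width: 0.0572
gripper_force: 64.7
```

Call:
nudge_tcp(ticks=[{"dx": 0.0017, "dz": 0.001}, {"dx": 0.0017, "dz": 0.001}, {}])

```text
clock: 11.75
eef_pos: [0.4603, -0.0149, 0.0387]
tool_rot: [0.464, 0.332, 0.799, -0.192]
force: [-0.3, 0.3, -1.7]
grip_width: 0.0574
gripper_force: 64.7
```

Call:
nudge_tcp(ticks=[{"dx": 0.0017, "dz": 0.001}, {"dx": 0.0013, "dz": 0.0007}, {}])

```text
clock: 12.05
eef_pos: [0.4601, -0.0151, 0.0348]
tool_rot: [0.464, 0.331, 0.799, -0.193]
force: [-0.5, 0.0, -1.2]
grip_width: 0.0576
gripper_force: 64.7
```

Call:
nudge_tcp(ticks=[{"dx": 0.0009, "dz": 0.0005}, {"dx": 0.0009, "dz": 0.0005}, {}])

```text
clock: 12.35
eef_pos: [0.4603, -0.0151, 0.0333]
tool_rot: [0.464, 0.331, 0.798, -0.193]
force: [0.5, -0.8, 0.4]
grip_width: 0.0573
gripper_force: 65.0
```

Call:
nudge_tcp(ticks=[{"dx": 0.0006, "dz": 0.0004}, {}])

```text
clock: 12.55
eef_pos: [0.4605, -0.0153, 0.0331]
tool_rot: [0.465, 0.331, 0.798, -0.193]
force: [-0.9, -0.3, 4.3]
grip_width: 0.0573
gripper_force: 65.4
```

Call:
nudge_tcp(ticks=[{}, {}, {}, {}, {}, {"dz": -0.02}, {"dz": -0.03}, {"dz": -0.03}, {"dz": -0.03}], aperture=0.085)

```text
clock: 13.45
eef_pos: [0.3938, 0.0512, 0.0858]
tool_rot: [0.464, 0.332, 0.799, -0.193]
force: [0.2, -0.5, -0.7]
grip_width: 0.0851
gripper_force: 0.0
```

Run:
```python
from h import *; from station import r
c=r.read_camera("top");np.savez("top4.npz",**c);W=world(c); g=cv2.cvtColor(c["img"],cv2.COLOR_BGR2GRAY)
b,m=rect(c,win((g>190),290,350,205,265),.084,"cover top face")
P=W[cv2.erode(m.astype(np.uint8),np.ones((3,3)))>0]; P=P[~np.isnan(P[:,0])]
A=np.c_[P[:,:2]-P[:,:2].mean(0),np.ones(len(P))]; k=np.linalg.lstsq(A,P[:,2],rcond=None)[0]; print("plane slopes,height",k.round(4),len(P))
R=toolR(45,60);go(r,r.state()["eef_pos"],R)
```

```text
cover top face c [445.2  -2.1] size [57.4 71.2] ang 44.6 n 531
plane slopes,height [-0.0038 -0.0138  0.0825] 408
clk 13.5 tcp [0.3932 0.0531 0.0876] q-joints [ 0.97  0.4  -0.97  0.51 -1.02  1.93] w 0.0852
rotate first: rv [-0.0005  0.0056  0.0036] | 0.007 then dp(new tool) [0. 0. 0.] | now-tool dp [0. 0. 0.] | world [0. 0. 0.]
```

The cover is lying squarely on the mat at (445,−2) mm, yaw 44.6°, and it has been released. Before the second grasp I'll fit a small kinematic model from the logged states to choose feasible tilts.

Create kin.py:
```python
import numpy as np
from scipy.optimize import least_squares
from h import toolR
J=np.array([[-1.24497767,.260612,-.139239,1.172756,0,1.570771],[-.91,1.04,.93,2.12,.36,.4],[-.83,1.09,.97,2.11,.41,.45],[-.73,.79,.42,1.62,.33,.63],[-.685,.769,.164,1.365,.344,.67],[-.68,.70,.32,1.59,.34,.67],[-.64,.87,.46,1.63,.26,.49],[-.61,.74,.48,1.74,.28,.52],[.41,-.13,-.65,.8,-.55,1.12],[.67,.36,-1.13,-.11,-1.04,1.34],[.97,.4,-.97,.51,-1.02,1.93]])
T=np.array([[.16784,-.49673,.20685],[.467,-.4081,.1731],[.5222,-.3702,.154],[.5225,-.3176,.1275],[.5165,-.272,.0449],[.5173,-.2728,.1565],[.539,-.2904,.0822],[.5309,-.254,.1823],[.4315,-.0103,.2396],[.4576,-.0166,.0786],[.3932,.0531,.0876]])
def fk(j,p):
    r0,h,L1,L2,o2,l4,o4,l5=p; f=j[1]-j[2]; S=f+j[3]
    u=lambda a:np.array([np.cos(a),0,-np.sin(a)]); n=lambda a:np.array([np.sin(a),0,np.cos(a)])
    w=np.array([r0,0,h])+L1*n(j[1])+L2*u(f)+o2*n(f)+l4*u(S)+o4*n(S)
    d=np.cos(j[4])*u(S)+np.sin(j[4])*np.array([0,1,0]); c,s=np.cos(j[0]),np.sin(j[0]); Z=np.array([[c,-s,0],[s,c,0],[0,0,1]])
    x=Z@n(S); y0=np.cross(Z@d,x); # j6 about d
    return Z@(w+l5*d),Z@d,x,y0
p0=[0,.3,.3,.3,0,.1,0,.2]
fit=least_squares(lambda p:np.concatenate([fk(j,p)[0]-t for j,t in zip(J,T)]),p0); P=fit.x
lo=np.array([-2.78,-.83,-1.28,-1.9,-1.57]);hi=np.array([2.78,1.72,1.37,2.12,1.48])
def ik(pos,yaw,th,j0=(0.3,.5,0,1.2,0)):
    R=toolR(yaw,th)
    g=least_squares(lambda j:np.concatenate([(fk(j,P)[0]-pos)*5,fk(j,P)[1]-R[:,2]]),np.clip(j0,lo+.01,hi-.01),bounds=(lo,hi))
    _,d,x,y0=fk(g.x,P); return np.linalg.norm(g.fun),g.x.round(2),np.degrees(np.arctan2(R[:,1]@y0,R[:,1]@x)).round(0)
if __name__=="__main__":
    print("fit mm",(np.abs(fit.fun).max()*1000).round(1),P.round(3))
    for j in J[[0,4,10]]: pass
    C=np.array([.445,-.002,.044])
    for th in(-30,-40,-45,-50,-55,-60):
        d=toolR(44.6,th)[:,2]; print("mat",th,*ik(C+.031*d,44.6,th,(-.5,.7,.3,1.6,.3)),"back",*ik(C-.06*d,44.6,th,(-.5,.7,.3,1.6,.3)))
    for th in(60,50,45,40,35,30):
        d=toolR(-2,th)[:,2]; 
        print("pan",th,*[k for h in(.08,.135) for k in ik(np.array([.507,.293,h])+.031*d,-2,th,(.5,.7,.3,1.6,-.3))])
```

```bash
python3 kin.py
```

```text
fit mm 4.0 [ 0.002  0.216  0.568  0.385  0.062  0.12  -0.003  0.344]
mat -30 7.939653297986299e-16 [-0.2   0.61 -0.27  1.14  0.28] -60.0 back 1.2287115678812166e-12 [-0.24  0.59 -0.07  1.37  0.26] -62.0
mat -40 8.378895039434667e-10 [-0.24  0.74 -0.14  1.32  0.34] -65.0 back 4.3528992783108495e-15 [-0.29  0.74  0.09  1.55  0.31] -67.0
mat -45 6.845107564096664e-11 [-0.26  0.8  -0.08  1.4   0.37] -67.0 back 5.5034528094333685e-15 [-0.31  0.82  0.17  1.64  0.34] -70.0
mat -50 2.3341907521445975e-13 [-0.27  0.86 -0.02  1.49  0.39] -70.0 back 9.449007848077422e-12 [-0.32  0.9   0.24  1.73  0.35] -72.0
mat -55 1.214288174533749e-10 [-0.29  0.93  0.04  1.58  0.41] -72.0 back 2.5123544365382167e-09 [-0.34  0.98  0.32  1.82  0.37] -74.0
mat -60 8.028887763170123e-09 [-0.3   0.99  0.1   1.67  0.42] -75.0 back 5.314132916584288e-13 [-0.35  1.06  0.4   1.91  0.38] -77.0
pan 60 1.7318125275465775e-09 [ 0.83  1.1   0.51  1.9  -0.6 ] 67.0 4.513711720486415e-12 [ 0.83  1.06  0.55  1.99 -0.6 ] 67.0
pan 50 3.872695902363084e-14 [ 0.8   0.97  0.37  1.7  -0.54] 60.0 2.2594446105379422e-14 [ 0.8   0.93  0.43  1.79 -0.54] 60.0
pan 45 6.381312165857321e-09 [ 0.79  0.91  0.3   1.6  -0.5 ] 57.0 3.0237684094263495e-10 [ 0.79  0.87  0.36  1.7  -0.5 ] 57.0
pan 40 1.722937359564844e-10 [ 0.77  0.85  0.24  1.5  -0.46] 53.0 1.585542994464627e-11 [ 0.77  0.8   0.3   1.61 -0.46] 53.0
pan 35 3.1479711078185376e-13 [ 0.74  0.79  0.17  1.41 -0.42] 50.0 2.2845449098946404e-14 [ 0.74  0.75  0.24  1.52 -0.42] 50.0
pan 30 1.0048285072213441e-14 [ 0.72  0.73  0.1   1.32 -0.37] 47.0 4.317264973667118e-15 [ 0.72  0.69  0.17  1.43 -0.37] 47.0
```

The model fits to 4 mm and everything is feasible. I'll take it at −45° and place it at +45°. First I raise the tool and swing it over.

Call:
nudge_tcp(ticks=[{"dx": -0.035, "dz": -0.02}, {"dx": -0.035, "dz": -0.02}, {"dx": -0.035, "dz": -0.02}, {"dx": -0.035, "dz": -0.02}, {"dx": -0.035, "dz": -0.02}, {"wy": 0.14}, {"wy": 0.14}, {"wy": 0.14}, {"wy": 0.14}, {"wy": 0.14}])

```text
clock: 14.5
eef_pos: [0.3946, 0.0513, 0.2877]
tool_rot: [0.16, 0.377, 0.91, -0.064]
force: [-0.7, 0.8, -1.4]
grip_width: 0.0849
gripper_force: 0.0
```

Call:
nudge_tcp(ticks=[{"wy": 0.14}, {"wy": 0.14}, {"wy": 0.14}, {"wy": 0.14}, {"wy": 0.14}, {"wy": 0.14}, {"wy": 0.14}, {"wy": 0.14}, {}])

```text
clock: 15.4
eef_pos: [0.3958, 0.049, 0.2804]
tool_rot: [-0.352, 0.357, 0.853, 0.143]
force: [-0.9, -0.5, -1.9]
grip_width: 0.0849
gripper_force: 0.0
```

Run:
```python
from h import *; from station import r
C=np.array([.445,-.002,.044]); R=toolR(44.6,-45); d=R[:,2]
go(r,C-.07*d,R)
```

```text
clk 15.4 tcp [0.3958 0.049  0.2804] q-joints [-0.21  0.51  0.11  1.87  0.39  0.44] w 0.0849
rotate first: rv [-0.0077  0.0057 -0.0035] | 0.01 then dp(new tool) [-0.2173 -0.0008  0.0471] | now-tool dp [-0.217   0.0004  0.0483] | world [ 0.084  -0.0862 -0.1869]
```

Call:
nudge_tcp(ticks=[{"dx": -0.043, "wx": -0.008, "wy": 0.006, "wz": -0.003}, {"dx": -0.043}, {"dx": -0.044}, {"dx": -0.044}, {"dx": -0.043}, {"dz": 0.024}, {"dz": 0.024}, {}])

```text
clock: 16.2
eef_pos: [0.4791, -0.0331, 0.1003]
tool_rot: [-0.348, 0.355, 0.855, 0.148]
force: [-0.6, -0.1, 0.9]
grip_width: 0.0849
gripper_force: 0.0
```

Run:
```python
from h import *; from station import r
C=np.array([.445,-.002,.044]); R=toolR(44.6,-45); d=R[:,2]
go(r,C+.029*d,R)
c=r.read_camera("top"); W=world(c);Z=W[...,2];s=r.state();t=s["eef_pos"];q=s["tool_rot"]; Rt=Ro.from_quat([q[1],q[2],q[3],q[0]]).as_matrix();L=(W-t)@Rt*1000
m=(np.abs(L[...,0])<30)&(np.abs(L[...,1])<70)&(L[...,2]>-90)&(L[...,2]<60)&(Z>.095)
for sg in(1,-1):
    P=L[m&(sg*L[...,1]>0)];P=P[np.argsort(-P[:,2])];print(P[:6].round(0).tolist())
g=cv2.cvtColor(c["img"],cv2.COLOR_BGR2GRAY); rect(c,win((g>130)&(Z>.06),290,350,205,265),.084,"cover top face")
```

```text
clk 16.2 tcp [ 0.4791 -0.0331  0.1003] q-joints [-0.31  0.81  0.19  1.67  0.33  0.35] w 0.0849
rotate first: rv [0.0011 0.0093 0.0067] | 0.012 then dp(new tool) [-0.0072 -0.0024  0.1014] | now-tool dp [-0.0062 -0.0026  0.1014] | world [-0.0485  0.0457 -0.0768]
[[4.0, 42.0, -38.0], [0.0, 50.0, -39.0], [9.0, 44.0, -40.0], [4.0, 52.0, -40.0], [8.0, 48.0, -44.0], [6.0, 54.0, -45.0]]
[[4.0, -44.0, -34.0], [-1.0, -44.0, -35.0], [3.0, -52.0, -38.0], [9.0, -47.0, -39.0], [4.0, -55.0, -39.0], [-7.0, -45.0, -40.0]]
cover top face c [450.8   2.1] size [43.5 69.2] ang 44.6 n 278
```

Call:
nudge_tcp(ticks=[{"dx": -0.003, "dy": -0.001, "dz": 0.026, "wy": 0.009, "wz": 0.006}, {"dx": -0.003, "dy": -0.001, "dz": 0.026}, {"dz": 0.025}, {"dz": 0.023}, {}])

```text
clock: 16.75
eef_pos: [0.4325, 0.0122, 0.0261]
tool_rot: [-0.352, 0.356, 0.853, 0.148]
force: [1.0, 1.4, -0.4]
grip_width: 0.085
gripper_force: 0.0
```

Call:
nudge_tcp(ticks=[{}, {}, {}, {}, {}, {}], aperture=0.03)

```text
clock: 17.35
eef_pos: [0.4356, 0.0105, 0.0268]
tool_rot: [-0.35, 0.357, 0.853, 0.15]
force: [2.1, -1.1, 6.5]
grip_width: 0.0574
gripper_force: 64.2
```

Call:
nudge_tcp(ticks=[{"dx": 0.005, "dz": -0.005}, {"dx": 0.015, "dz": -0.015}, {"dx": 0.021, "dz": -0.021}, {"dx": 0.025, "dz": -0.025}, {"dx": 0.025, "dz": -0.025}, {"dx": 0.025, "dz": -0.025}, {"dx": 0.021, "dz": -0.021}, {}])

```text
clock: 18.15
eef_pos: [0.4346, 0.0106, 0.2228]
tool_rot: [-0.348, 0.357, 0.854, 0.15]
force: [-0.7, 0.5, -1.5]
grip_width: 0.0574
gripper_force: 64.0
```

Run:
```python
from h import *; from station import r; from kin import ik
D=np.array([.507,.293,0]); R=toolR(44.6,-45);go(r,r.state()["eef_pos"],R)
for y in (44.6,20,-2):
  for th in (-45,0,45): print(y,th,*ik(np.array([.40,.30,.25]),y,th,(.5,.7,.3,1.6,-.3)),*ik(np.array([.43,0,.26]),y,th))
```

```text
clk 18.15 tcp [0.4346 0.0106 0.2228] q-joints [-0.26  0.62  0.16  1.81  0.37  0.39] w 0.0574
rotate first: rv [0.0068 0.0082 0.0032] | 0.011 then dp(new tool) [0. 0. 0.] | now-tool dp [0. 0. 0.] | world [0. 0. 0.]
44.6 -45 1.6369000029184562e-11 [0.22 0.5  0.03 1.6  0.64] -42.0 4.4355873579293365e-10 [-0.28  0.61  0.22  1.9   0.35] -68.0
44.6 0 1.106846238043842e-15 [ 0.64  0.2  -0.1   1.27 -0.  ] -8.0 3.404604120704739e-10 [ 0.    0.08 -0.23  1.27 -0.  ] -45.0
44.6 45 1.1260037769533773e-12 [ 1.12  0.36 -0.16  1.37 -0.73] 27.0 6.464327419928263e-10 [ 0.59 -0.12 -0.69  0.81 -0.77] -15.0
20 -45 6.938893903907228e-16 [ 0.15  0.27 -0.28  1.21  0.77] -16.0 2.0965838968982913e-09 [-0.42  0.48  0.01  1.71  0.53] -54.0
20 0 1.106846238043842e-15 [ 0.64  0.2  -0.1   1.27 -0.  ] 17.0 3.404604120704739e-10 [ 0.    0.08 -0.23  1.27 -0.  ] -20.0
20 45 1.2230890503161826e-14 [ 1.03  0.57  0.15  1.71 -0.58] 49.0 5.382661221472909e-11 [ 0.58  0.15 -0.42  1.23 -0.76] 19.0
-2 -45 1.5081806717541713e-12 [ 0.14  0.04 -0.57  0.78  0.77] 14.0 1.2480207543926952e-10 [-0.52  0.32 -0.22  1.47  0.67] -37.0
-2 0 1.106846238043842e-15 [ 0.64  0.2  -0.1   1.27 -0.  ] 39.0 3.404604120704739e-10 [ 0.    0.08 -0.23  1.27 -0.  ] 2.0
-2 45 4.5427492691579316e-11 [ 0.93  0.71  0.4   1.94 -0.42] 64.0 4.3371801739242305e-11 [ 0.51  0.35 -0.18  1.52 -0.65] 40.0
```

Held again at 57 mm. Now I turn it the rest of the way above the mat.

Call:
nudge_tcp(ticks=[{"wy": -0.143}, {"wy": -0.143}, {"wy": -0.143}, {"wy": -0.143}, {"wy": -0.143}, {"wy": -0.143}, {"wy": -0.143}, {"wy": -0.143}, {"wy": -0.143}, {"wy": -0.143}])

```text
clock: 19.15
eef_pos: [0.4326, 0.0111, 0.2199]
tool_rot: [0.297, 0.368, 0.873, -0.121]
force: [0.2, 0.3, -2.4]
grip_width: 0.0575
gripper_force: 64.2
```

Call:
nudge_tcp(ticks=[{"wy": -0.141}, {}])

```text
clock: 19.35
eef_pos: [0.429, 0.012, 0.2152]
tool_rot: [0.352, 0.353, 0.854, -0.149]
force: [-0.3, -0.8, -2.1]
grip_width: 0.0575
gripper_force: 64.3
```

Run:
```python
from h import *; from station import r
go(r,[.36,.15,.24],toolR(44.6,45.5))
```

```text
clk 19.35 tcp [0.429  0.012  0.2152] q-joints [ 0.62 -0.06 -0.77  0.7  -0.77  1.34] w 0.0575
rotate first: rv [-0.0001 -0.009   0.0078] | 0.012 then dp(new tool) [ 0.0852  0.0477 -0.122 ] | now-tool dp [ 0.0859  0.0484 -0.1212] | world [-0.069   0.138   0.0248]
```

Call:
nudge_tcp(ticks=[{"dx": 0.0215, "dy": 0.012, "dz": -0.03, "wy": -0.009, "wz": 0.007}, {"dx": 0.0215, "dy": 0.012, "dz": -0.03}, {"dx": 0.0215, "dy": 0.012, "dz": -0.03}, {"dx": 0.0215, "dy": 0.012, "dz": -0.03}, {}])

```text
clock: 19.85
eef_pos: [0.366, 0.154, 0.2425]
tool_rot: [0.357, 0.36, 0.85, -0.146]
force: [0.1, -0.2, -0.8]
grip_width: 0.0575
gripper_force: 65.2
```

Run:
```python
from h import *; from station import r
go(r,[.38,.29,.24],toolR(44.6,45.5));go(r,[.38,.29,.24],toolR(-2,45.5))
```

```text
clk 19.85 tcp [0.366  0.154  0.2425] q-joints [ 1.04  0.11 -0.52  1.18 -0.76  1.94] w 0.0575
rotate first: rv [ 0.0037 -0.0018 -0.01  ] | 0.011 then dp(new tool) [ 0.0628  0.1055 -0.0603] | now-tool dp [ 0.0639  0.1051 -0.0598] | world [ 0.014   0.136  -0.0025]
clk 19.85 tcp [0.366  0.154  0.2425] q-joints [ 1.04  0.11 -0.52  1.18 -0.76  1.94] w 0.0575
rotate first: rv [ 0.5829 -0.0056  0.5609] | 0.809 then dp(new tool) [ 0.0974  0.0093 -0.0955] | now-tool dp [ 0.0639  0.1051 -0.0598] | world [ 0.014   0.136  -0.0025]
```

Call:
nudge_tcp(ticks=[{"dx": 0.016, "dy": 0.026, "dz": -0.015}, {"dx": 0.016, "dy": 0.026, "dz": -0.015}, {"dx": 0.016, "dy": 0.026, "dz": -0.015}, {"dx": 0.016, "dy": 0.026, "dz": -0.015}, {"wx": 0.097, "wz": 0.0935}, {"wx": 0.097, "wz": 0.0935}, {"wx": 0.097, "wz": 0.0935}, {"wx": 0.097, "wz": 0.0935}, {"wx": 0.097, "wz": 0.0935}, {"wx": 0.097, "wz": 0.0935}])

```text
clock: 20.85
eef_pos: [0.3801, 0.2842, 0.2388]
tool_rot: [0.266, 0.667, 0.638, -0.279]
force: [0.4, 1.1, -1.6]
grip_width: 0.057
gripper_force: 65.1
```

Run:
```python
from h import *; from station import r
R=toolR(-2,45.5); d=R[:,2]
go(r,np.array([.507,.294,.165])+.029*d,R)
```

```text
clk 20.85 tcp [0.3801 0.2842 0.2388] q-joints [ 0.93  0.68  0.29  1.89 -0.41  2.7 ] w 0.057
rotate first: rv [-0.0084 -0.0037 -0.0068] | 0.011 then dp(new tool) [0.0626 0.1265 0.0706] | now-tool dp [0.0632 0.1267 0.0697] | world [ 0.1262 -0.0109 -0.0941]
```

Call:
nudge_tcp(ticks=[{"dy": 0.032, "wx": -0.008, "wy": -0.004, "wz": -0.007}, {"dy": 0.032}, {"dy": 0.032}, {"dy": 0.03}, {"dx": 0.031, "dz": 0.033}, {"dx": 0.025, "dz": 0.025}, {}])

```text
clock: 21.55
eef_pos: [0.5047, 0.2756, 0.1541]
tool_rot: [0.269, 0.661, 0.642, -0.281]
force: [-0.7, 0.2, -1.6]
grip_width: 0.0576
gripper_force: 65.1
```

Run:
```python
from h import *; from station import r
R=toolR(-2,45.5); d=R[:,2]
go(r,np.array([.507,.294,.165])+.029*d,R)
L=[]
for n,(u,v) in(("side",(270,210)),("top",(150,160))):
    c=r.read_camera(n); np.savez(f"{n}5.npz",**c); L.append(cv2.resize(c["img"][v:v+130,u:u+130],None,fx=3,fy=3,interpolation=2))
cv2.imwrite("pics/a6.png",np.hstack(L))
c=dict(np.load("top5.npz"));W=world(c);g=cv2.cvtColor(c["img"],cv2.COLOR_BGR2GRAY);Z=W[...,2]
b,m=rect(c,win((Z>.17)&(Z<.225),185,235,185,240),.2,"cover closed face(range)")
P=W[cv2.erode(m.astype(np.uint8),np.ones((3,3)))>0]; A=np.c_[P[:,:2]-P[:,:2].mean(0),np.ones(len(P))]; print(np.linalg.lstsq(A,P[:,2],rcond=None)[0].round(4),len(P))
```

```text
clk 21.55 tcp [0.5047 0.2756 0.1541] q-joints [ 0.79  0.86  0.44  1.81 -0.51  2.57] w 0.0576
rotate first: rv [-0.0013  0.0058  0.0067] | 0.009 then dp(new tool) [0.0052 0.0017 0.0082] | now-tool dp [0.0052 0.0017 0.0082] | world [ 0.0016 -0.0023 -0.0095]
cover closed face(range) c [507.9 289. ] size [123.3  87.3] ang 0.1 n 1003
[0.0161 0.0567 0.2058] 781
```

View pics/a6.png

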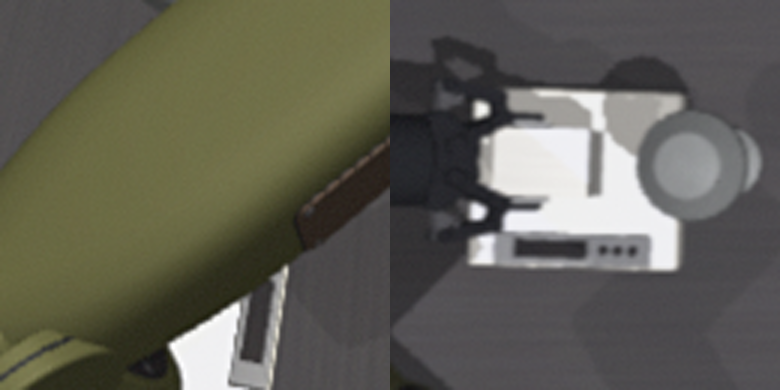

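The side view is blocked by the arm. The top view shows the cover's closed face at crop (485–590, 125–195) and its −y wall as a dark strip at (597,162). I'll measure the closed face by depth and compare it with the deck and pan in the same camera.

Create face.py:
```python
from h import *
def face(c,zc,tol=.01,box=(180,222,198,228)):
    W=world(c);Z=W[...,2];hsv=cv2.cvtColor(c["img"],cv2.COLOR_BGR2HSV)
    m=win((abs(Z-zc)<tol)&(hsv[...,2]>120),*box)
    b,k=rect(c,m,zc,"face")
    P=W[cv2.erode(k.astype(np.uint8),np.ones((3,3)))>0]; 
    for i in(0,1): print("xy"[i],(np.percentile(W[k][:,i],[.5,99.5])*1000).round(1))
    A=np.c_[P[:,:2]-P[:,:2].mean(0),np.ones(len(P))]; print("plane",np.linalg.lstsq(A,P[:,2],rcond=None)[0].round(4),len(P)); return k,W
```

Run:
```python
from face import *
c=dict(np.load("top5.npz")); W=world(c); k,W=face(c,.205)
g=cv2.cvtColor(c["img"],cv2.COLOR_BGR2GRAY)
print((W[212,176:224,2]*1000).round(0)); print((W[212,176:224,1]*1000).round(0)); print(g[212,176:224]); print((W[196:236,200,2]*1000).round(0));print((W[196:236,200,0]*1000).round(0));print(g[196:236,200])
```

```text
face c [506.4 290.6] size [81.8 69.2] ang 90.0 n 768
x [471.8 541. ]
y [251.4 331.7]
plane [-0.0117 -0.0125  0.2058] 607
[238. 231. 231. 233.  45.  49.  45.  44.  45. 202. 206. 209. 209. 203.
 209. 213. 206. 203. 211. 209. 212. 206. 208. 204. 204. 208. 209. 206.
 209. 203. 205. 203. 205. 205. 204. 204. 208. 202. 205. 206. 209. 191.
 181. 169. 147. 137.  39.  37.]
[346. 345. 342. 339. 385. 382. 380. 377. 374. 332. 329. 325. 323. 322.
 318. 314. 313. 311. 307. 305. 302. 300. 297. 296. 293. 290. 287. 285.
 282. 281. 278. 276. 273. 270. 268. 265. 262. 260. 257. 255. 251. 252.
 251. 251. 252. 252. 266. 264.]
[ 39  38  49  85 130 152 154 163 194 226 233 231 232 232 232 232 232 232
 233 232 232 233 233 233 234 233 233 234 235 237 238 238 239 240 239 239
 239 240 238 223 166 123 115 124 164 219 238 240]
[ 45.  47. 190. 188. 197. 195. 194. 206. 210. 204. 205. 202. 206. 204.
 204. 205. 204. 204. 210. 207. 203. 204. 211. 207. 209. 206. 203. 206.
 206. 206. 190. 189. 189. 190.  44.  46.  48.  42.  46.  43.]
[555. 552. 546. 544. 541. 538. 536. 533. 531. 528. 526. 523. 520. 518.
 515. 513. 510. 508. 505. 502. 500. 497. 495. 492. 490. 487. 485. 482.
 480. 477. 474. 471. 469. 466. 458. 455. 452. 449. 446. 443.]
[153 132  88  78 121 149 171 234 241 239 239 238 236 234 233 232 234 235
 234 233 234 235 234 233 233 233 235 236 228 187 162 157 157 188 232 239
 240 239 240 240]
```

Call:
nudge_tcp(ticks=[{"dx": 0.0008, "dy": 0.0013, "dz": -0.0008, "wx": -0.001, "wy": 0.008, "wz": 0.006}, {"dx": 0.0071, "dz": 0.007}, {"dx": 0.0107, "dz": 0.0105}, {"dx": 0.0071, "dz": 0.007}, {}, {}])

```text
clock: 22.25
eef_pos: [0.506, 0.2795, 0.1235]
tool_rot: [0.27, 0.663, 0.642, -0.275]
force: [0.3, 0.6, -0.8]
grip_width: 0.0577
gripper_force: 65.1
```

Run:
```python
from face import *; from station import r
R=toolR(-2.1,45.5); go(r,r.state()["eef_pos"],R)
c=r.read_camera("top"); np.savez("top6.npz",**c); k,W=face(c,.169)
g=cv2.cvtColor(c["img"],cv2.COLOR_BGR2GRAY); K=(1-(0))
# subpixel edges of the bright face along rows/cols -> world at face height
def edges(prof,lo,hi,base):
    return None
h=.17
for v in(208,212,216):
    p=g[v].astype(float); 
    u1=next(u for u in range(205,235) if p[u]<190 and p[u-1]>=190); f1=u1-1+(p[u1-1]-190)/(p[u1-1]-p[u1])
    u0=next(u for u in range(205,165,-1) if p[u]<190 and p[u+1]>=190); f0=u0+(190-p[u0])/(p[u0+1]-p[u0])
    a,b=ray(c,f0,v,h),ray(c,f1,v,h); print("row",v,"y",(a[1]*1e3).round(1),(b[1]*1e3).round(1),"mid",((a[1]+b[1])*500).round(1))
for u in(196,200,204,208,212):
    p=g[:,u].astype(float)
    v1=next(v for v in range(212,240) if p[v]<200 and p[v-1]>=200); f1=v1-1+(p[v1-1]-200)/(p[v1-1]-p[v1])
    v0=next(v for v in range(212,185,-1) if p[v]<200 and p[v+1]>=200); f0=v0+(200-p[v0])/(p[v0+1]-p[v0])
    a,b=ray(c,u,f0,h),ray(c,u,f1,h); print("col",u,"x",(a[0]*1e3).round(1),(b[0]*1e3).round(1),"mid",((a[0]+b[0])*500).round(1))
```

```text
clk 22.25 tcp [0.506  0.2795 0.1235] q-joints [ 0.8   0.87  0.4   1.73 -0.51  2.57] w 0.0577
rotate first: rv [ 0.0088 -0.004   0.0017] | 0.01 then dp(new tool) [0. 0. 0.] | now-tool dp [0. 0. 0.] | world [0. 0. 0.]
face c [507.4 294.5] size [81.4 68.4] ang 90.0 n 732
x [473.2 541.6]
y [254.8 335. ]
plane [0.0165 0.0014 0.172 ] 580
row 208 y 337.7 255.6 mid 296.6
row 212 y 337.8 256.3 mid 297.0
row 216 y 338.4 256.5 mid 297.4
col 196 x 535.0 479.0 mid 507.0
col 200 x 535.0 477.9 mid 506.4
col 204 x 535.0 445.7 mid 490.3
col 208 x 535.6 444.3 mid 490.0
col 212 x 535.5 443.0 mid 489.3
```

Call:
nudge_tcp(ticks=[{"dx": -0.002, "dy": 0.0005, "dz": 0.002, "wx": 0.009, "wz": 0.002}, {}, {"dx": 0.0071, "dz": 0.007}, {"dx": 0.0071, "dz": 0.007}, {"dx": 0.0071, "dz": 0.007}, {}, {}])

```text
clock: 23.0
eef_pos: [0.5065, 0.2766, 0.0934]
tool_rot: [0.267, 0.665, 0.64, -0.277]
force: [-0.2, -0.7, -2.1]
grip_width: 0.0577
gripper_force: 65.1
```

Run:
```python
from face import *; from station import r
R=toolR(-2.1,45.5); go(r,r.state()["eef_pos"],R)
c=r.read_camera("top"); np.savez("top7.npz",**c); k,W=face(c,.142)
g=cv2.cvtColor(c["img"],cv2.COLOR_BGR2GRAY);print(g[208,174:226]);print(g[214,174:226]);print(g[196:232,192]); print((W[208,174:226,2]*1000).round(0))
```

```text
clk 23.0 tcp [0.5065 0.2766 0.0934] q-joints [ 0.79  0.89  0.36  1.68 -0.5   2.57] w 0.0577
rotate first: rv [-0.0004 -0.0041 -0.0006] | 0.004 then dp(new tool) [0. 0. 0.] | now-tool dp [0. 0. 0.] | world [0. 0. 0.]
face c [508.5 290.9] size [80.4 67.1] ang 90.0 n 683
x [475. 542.]
y [251.4 331.4]
plane [-0.003  -0.0018  0.142 ] 538
[ 39  37  35  37  37  41  40  43  39  39  36  71 149 212 212 176 191 224
 231 233 233 232 233 234 233 233 233 233 234 234 234 234 235 235 236 236
 236 236 237 237 239 239 240 240 241 238 206 134 111 122 152 180]
[ 39  41  35  36  38  41  39  43  41  40  42  70 120 151 157 167 205 230
 233 232 232 232 233 232 232 232 233 233 233 234 234 234 234 235 236 235
 236 236 237 237 238 237 238 239 238 230 187 131 113 128 180 228]
[ 37  33  35  38  39  55 119 199 232 233 233 232 231 233 233 234 233 233
 233 233 233 232 232 231 233 228 191 119  54  39  39  38  38  41  55  76]
[195. 194. 195. 205. 198. 193. 195. 192. 188. 177. 174. 169. 166.  43.
  45.  47.  42. 142. 145. 145. 143. 139. 144. 144. 141. 138. 139. 142.
 138. 143.  nan 141. 139. 142. 142. 141. 138. 142. 144. 140. 142. 144.
 138. 140. 145. 139. 142. 134. 120. 105.  84.  72.]
```

Run:
```python
from face import *
c=dict(np.load("top7.npz"))
f=lambda u,v,h:(ray(c,u,v,h)[:2]*1000).round(1)
print("cover edges y",f(190.2,211,.143)[1],f(220.4,211,.143)[1],"x",f(192,202.4,.143)[0],f(192,222.5,.143)[0])
print("pan edges y",f(202,212,.05)[1],f(220.5,212,.05)[1],"x",f(211,206.0,.05)[0],f(211,218.7,.05)[0])
t=dict(np.load("top0.npz"));W=world(t);Z=W[...,2]; m=win((Z>.035)&(Z<.06),165,260,180,260)
b,k=rect(t,m,.045,"deck");print(cv2.boxPoints(b).round(1).tolist())
```

```text
cover edges y 332.9 252.1 x 535.7 481.9
pan edges y 321.4 268.6 x 526.3 490.0
deck c [488.3 293.7] size [199.4 169.2] ang 87.9 n 3618
[[400.20001220703125, 197.10000610351562], [569.2000122070312, 191.0], [576.4000244140625, 390.29998779296875], [407.29998779296875, 396.3999938964844]]
```

The cover is level and centred at (508.8,292.5), against the pan at about (508,293.7). Lowering.

Call:
nudge_tcp(ticks=[{"dx": 0.0007, "dz": -0.0007}, {"dx": 0.0071, "dz": 0.007}, {"dx": 0.0057, "dz": 0.0056}, {"dx": 0.0029, "dz": 0.0028}, {}])

```text
clock: 23.55
eef_pos: [0.5065, 0.2776, 0.0709]
tool_rot: [0.267, 0.665, 0.64, -0.277]
force: [-0.8, 0.0, -1.6]
grip_width: 0.057
gripper_force: 65.1
```

Call:
nudge_tcp(ticks=[{"dx": 0.0007, "dz": 0.0007}, {"dx": 0.0007, "dz": 0.0007}, {}])

```text
clock: 23.85
eef_pos: [0.507, 0.2781, 0.07]
tool_rot: [0.267, 0.665, 0.64, -0.276]
force: [1.1, 1.1, -1.0]
grip_width: 0.0576
gripper_force: 65.1
```

Call:
nudge_tcp(ticks=[{"dx": 0.0007, "dz": 0.0007}, {"dx": 0.0007, "dz": 0.0007}, {}])

```text
clock: 24.15
eef_pos: [0.5069, 0.278, 0.0679]
tool_rot: [0.267, 0.665, 0.64, -0.276]
force: [0.0, -0.3, -1.1]
grip_width: 0.0574
gripper_force: 65.1
```

Call:
nudge_tcp(ticks=[{"dx": 0.0007, "dz": 0.0007}, {"dx": 0.0007, "dz": 0.0007}, {}])

```text
clock: 24.45
eef_pos: [0.5068, 0.278, 0.0658]
tool_rot: [0.267, 0.665, 0.64, -0.277]
force: [0.2, -1.2, -1.5]
grip_width: 0.0574
gripper_force: 65.1
```

Call:
nudge_tcp(ticks=[{"dx": 0.0004, "dz": 0.0004}, {}])

```text
clock: 24.65
eef_pos: [0.5069, 0.278, 0.0654]
tool_rot: [0.267, 0.665, 0.64, -0.276]
force: [0.6, -0.1, -1.6]
grip_width: 0.0573
gripper_force: 65.1
```

Call:
nudge_tcp(ticks=[{"dx": 0.0004, "dz": 0.0004}, {}])

```text
clock: 24.85
eef_pos: [0.5069, 0.278, 0.0649]
tool_rot: [0.267, 0.665, 0.64, -0.276]
force: [0.1, 0.2, -0.9]
grip_width: 0.0577
gripper_force: 65.3
```

Run:
```python
from face import *; from station import r
c=r.read_camera("top"); np.savez("top8.npz",**c); k,W=face(c,.114)
```

```text
face c [508.3 294. ] size [76.5 68.5] ang 90.0 n 639
x [474.2 542.5]
y [255.1 332.8]
plane [-0.0091  0.0066  0.1135] 505
```

Call:
nudge_tcp(ticks=[{"dx": 0.0004, "dz": 0.0004}, {}])

```text
clock: 25.1
eef_pos: [0.507, 0.278, 0.0648]
tool_rot: [0.267, 0.665, 0.64, -0.276]
force: [-1.5, 1.0, 2.2]
grip_width: 0.0575
gripper_force: 65.5
```

Run:
```python
from face import *
c=dict(np.load("top8.npz")); g=cv2.cvtColor(c["img"],cv2.COLOR_BGR2GRAY);W=world(c)
for v in (208,212,216): print(g[v,184:226],(W[v,184:226,2]*1000).round(0)[[4,5,6,7,8,9,10]])
for u in(192,196,206,212):print(g[198:230,u])
```

```text
[ 40  36  38  59 127 206 234 221 201 223 231 232 233 234 233 233 233 234
 233 234 234 234 235 235 235 235 236 236 237 237 237 237 237 238 239 240
 239 226 171 123 108 118] [143.  41.  42.  45.  41. 119. 115.]
[ 40  42  41  74 147 215 234 221 213 229 234 233 233 233 234 233 234 234
 234 234 235 235 236 236 236 237 237 237 237 237 238 238 238 238 239 239
 237 215 153 116 122 160] [144.  49.  43.  41.  41. 112. 115.]
[ 36  36  37  58 102 141 156 172 209 229 233 233 232 232 233 234 233 234
 234 234 236 236 237 236 237 236 237 238 238 238 238 239 239 239 239 240
 238 209 142 114 121 164] [139.  49.  41.  43.  43. 111. 115.]
[ 30  34  33  35  47  96 157 190 202 203 201 206 212 214 213 210 206 209
 209 210 207 208 189 138  78  44  39  40  36  34  33  33]
[ 36  37  44  97 181 233 237 234 233 233 233 233 233 233 233 233 232 233
 232 231 230 231 233 236 224 131  55  42  42  58 122 191]
[ 71  75 130 152 177 230 238 236 235 235 235 235 233 234 236 236 234 235
 237 236 235 234 235 236 231 200 162 132 118 166 231 240]
[181 157 158 166 203 236 239 237 235 235 237 236 235 235 237 237 237 236
 238 238 236 235 236 237 238 238 239 239 238 239 239 239]
```

Run:
```python
from face import *
c=dict(np.load("top8.npz"))
f=lambda u,v,h:(ray(c,u,v,h)[:2]*1000).round(1)
print("y",f(191.9,212,.115)[1],f(221.6,212,.115)[1],"x",f(196,201.8,.115)[0],f(196,222.8,.115)[0])
```

```text
y 335.0 253.9 x 537.7 480.3
```

Centred within about 1 mm (509,294.4). Releasing and backing off.

Call:
nudge_tcp(ticks=[{}, {}, {}, {}, {}], aperture=0.08)

```text
clock: 25.6
eef_pos: [0.5069, 0.278, 0.0643]
tool_rot: [0.267, 0.665, 0.64, -0.276]
force: [-0.6, -0.5, -0.6]
grip_width: 0.0804
gripper_force: 0.0
```

Call:
nudge_tcp(ticks=[{"dz": -0.01}, {"dz": -0.02}, {"dz": -0.03}, {"dz": -0.04}, {"dx": -0.03, "dz": -0.03}, {"dx": -0.03, "dz": -0.03}, {"dx": -0.03, "dz": -0.03}, {}])

```text
clock: 26.4
eef_pos: [0.5018, 0.3361, 0.2538]
tool_rot: [0.267, 0.667, 0.645, -0.26]
force: [-0.1, -0.5, 1.6]
grip_width: 0.0799
gripper_force: 0.0
```

Run:
```python
from h import *; from station import r
go(r,[.3,.25,.36],toolR(-2,0))
```

```text
clk 26.4 tcp [0.5018 0.3361 0.2538] q-joints [ 0.85  0.9   0.82  2.12 -0.47  2.61] w 0.0799
rotate first: rv [0.0234 0.7636 0.0008] | 0.764 then dp(new tool) [-0.0931 -0.1987 -0.1062] | now-tool dp [-0.1422 -0.1973 -0.0165] | world [-0.2018 -0.0861  0.1062]
```

Call:
nudge_tcp(ticks=[{"dy": -0.04, "wy": 0.1}, {"dy": -0.04, "wy": 0.1}, {"dy": -0.04, "wy": 0.1}, {"dy": -0.04, "wy": 0.1}, {"dy": -0.04, "wy": 0.1}, {}])

```text
clock: 27.0
eef_pos: [0.2963, 0.3351, 0.2476]
tool_rot: [0.1, 0.709, 0.691, -0.096]
force: [0.8, 0.4, 0.1]
grip_width: 0.0803
gripper_force: 0.0
```

Run:
```python
from h import *; from station import r
L=[]
for n,(u,v) in(("side",(250,210)),("top",(150,160))):
    c=r.read_camera(n); np.savez(f"{n}9.npz",**c); L.append(cv2.resize(c["img"][v:v+130,u:u+130],None,fx=3,fy=3,interpolation=2))
cv2.imwrite("pics/a7.png",np.hstack(L)); print(r.state()["eef_pos"])
```

```text
[0.30134272 0.33935871 0.2470594 ]
```

View pics/a7.png

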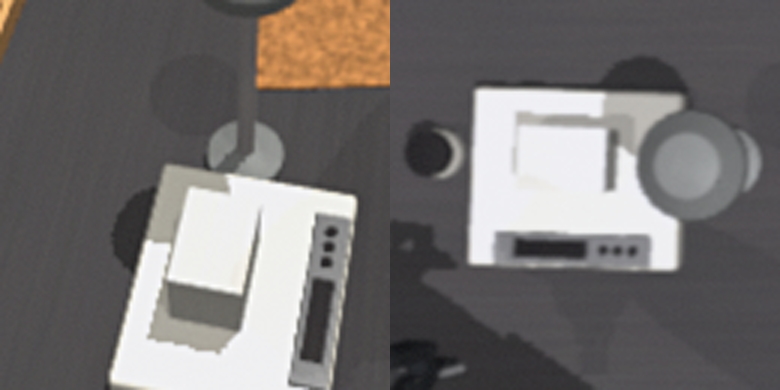

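The cover stands open side down on the scale, at side crop (210,245) and top crop (563,155), square with the deck. The jar and lamp are untouched. Final numeric check.

Run:
```python
from h import *
for n,box in(("top",(185,230,190,235)),("side",(295,345,262,312))):
    c=dict(np.load(n+"9.npz"));W=world(c);Z=W[...,2]
    b,k=rect(c,win((Z>.1)&(Z<.13),*box),.115,n)
    P=W[cv2.erode(k.astype(np.uint8),np.ones((3,3)))>0];A=np.c_[P[:,:2]-P[:,:2].mean(0),np.ones(len(P))]; print("plane",np.linalg.lstsq(A,P[:,2],rcond=None)[0].round(4))
    b,k=rect(c,win((Z>.035)&(Z<.06)&(cv2.cvtColor(c["img"],cv2.COLOR_BGR2GRAY)>60),160 if n=="top" else 270,260 if n=="top" else 380,175 if n=="top" else 255,260 if n=="top" else 350),.045,n+" deck")
c=dict(np.load("top9.npz"));Z=world(c)[...,2];V=c["img"].max(2)
rect(c,win((Z>.03),150,176,195,225),.055,"jar");rect(c,win(Z>.012,380,435,232,275),.026,"dish");rect(c,win(V>100,360,425,160,185),.01,"marker")
```

```text
top c [508.2 293.6] size [82.  57.4] ang 89.6 n 636
plane [-0.0137 -0.0102  0.1134]
top deck c [488.3 293.8] size [199.3 169.2] ang 87.9 n 2857
side c [506.2 300. ] size [87.9 59.1] ang 87.5 n 879
plane [-0.0065 -0.0056  0.1146]
side deck c [486.8 300. ] size [201.5 169. ] ang 88.0 n 4095
jar c [514.3 431.3] size [42.7 45.5] ang 0.1 n 201
dish c [ 386.5 -276.5] size [63.1 96. ] ang 8.3 n 200
marker c [ 622.2 -234.4] size [ 20.5 135.8] ang 8.2 n 314
```

```bash
python3 -c "
from station import r
print(r.finish_job())"
```

```text
the job is handed in; nothing more can be done
None
```

The cover was turned over in two goes via the cork mat and now stands open side down over the casting, about 1 mm or less off the pan's centre, squared up and flat on the deck; the first grip slipped and yawed the cover slightly before I regrasped it, and the dish and marker measured unmoved, with the jar within about 2 mm (measurement noise).

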